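Tap a bracket home against the hidden stop of a weld fixture

ROBOT

A 6-joint arm with a two-finger parallel gripper is mounted at the origin on the work surface. World frame = base frame: x ahead of the robot, y to its left, z up, the work surface at z = 0. Lengths are in m, angles in rad, forces in N, time in s.
With the tool pointing down it reaches from about 0.4 to 0.825 m from the base axis. Payload 7 kg.
Tool frame: the origin (TCP) lies midway between the tips of the shut fingers; the grasp point (between the pads) lies hold_point_z behind it (hold_point_z is the distance from the TCP to the grasp point, in m); z points along the fingers, y is the line along which they close (so a half turn about z gives the same grasp; the last joint's range is limited). The gripper opens to 88 mm and grips with 3 to 60 N. Pads are 19 mm wide; open, the fingers measure 130 mm over their backs; the gripper's body (78 mm by 193 mm) begins 47 mm behind the grasp point.
Start: joints at [-1.005, 0.359, 0.012, 0, -1.224, -0.288], TCP at [0.185, -0.649, 0.205] pointing down, gripper open.
Joint ranges: [-3.07, 3.07], [-1.43, 2.12], [-1.02, 1.25], [-3.03, 1.67], [-3.05, -0], [-3.03, 3.03]. Speed limits (rad/s): [2.39, 2.39, 3.01, 3.14, 3.14, 3.14].

INTERFACE

Orientations are given as [roll, pitch, yaw] about the fixed x, y, z axes, in that order (R = Rz(yaw) Ry(pitch) Rx(roll)).
In Python, from station import * gives the robot as it stands.
- The arm moves only by the tool apply_moves, never from a script. Its argument "steps" is a list of rows, each an object with "translation": the shift along the world's x, y, z scaled (see below), a list of three; "rotation": the turn, a rotation vector about the world's x, y, z scaled (see below), a list of three. A call has exactly 10 rows; each row is the pose to reach, as a shift and turn from the pose commanded when the call began; what a row does not reach only later rows make up. The controller multiplies each number of a shift by 250 mm and each number of a turn by 30 degrees. A row lasts 1/12 s, in which the tool goes at most 41.7 mm and 7.16 degrees, less where a joint would pass 70% of its speed; a pose out of reach is approached as far as the arm can. A call with a number of a shift or a turn outside -1 to 1 is refused whole. A call with a gripper value outside its range is refused whole. "jaw" is the closure, from -1 (fully open) to 1 (shut), so that 0 is half open, set as the call begins (left out, the last holds). The fingers move at their own pace and stop on an object; "newtons" is the grip in N (left out, the last holds). Time passes only in rows, so rows that repeat a pose let the fingers close, or fill a call up. It gives the time, the measured TCP pose, the force, the opening and the grip force at its end, in the units of the state.
- get_state(): the state, without advancing time (a new reading comes with each control period).
- grab_frame(name): name is "side" or "top" or "wrist"; returns the picture (384x512x3 uint8, blue, green, red); there is no depth.
- camera_model(name): a dict with "fx", "fy", "cx", "cy" (pixels), "xyz" and "rotation" of the camera in the world. Camera axes: x right, y down, z forward; pixel columns grow to the right and rows downward; lengths in m; the calibration is good to about 2 mm. A picture is of the moment at which its call begins: read the wrist's pose just before it. camera_model takes no time and is no camera call; for the wrist camera it gives the pose at the moment of the call.
- job_done(): hands the job in; it is judged then, once.
The state is a dict: "t": time; "q": joint angles; "qd": joint speeds; "joint_efforts": joint torques, N m; "eef_pos": TCP position; "ee_rot": TCP orientation; "force": force on the tool from outside, world axes, zero at the start; "moment": the same for the moment, N m; "width": finger opening in m; "gripper_force": force on a finger pad.
Only numpy, scipy, OpenCV 4.12 (cv2) and the standard library are available. Lean on these libraries where they do the work, as an engineer would, in place of code of your own. Each camera call takes 0.05 s, during which the arm holds its last target. There are 200 camera calls.

TASK

Pick up the brass tapping block by its red handle and, with the block only, tap the bracket gently along the weld fixture's channel until it meets the stop hidden under the blue hood, then press it home there with about 12 N for a second, never pushing with more than 22 N. Stand the block back upright on its black rubber pad and leave everything else on the table alone.

Things in the scene. Friction and masses are not known exactly. Their poses are not given: they have to be found in the camera images.
- fixture: Fixed weld fixture: dark steel base plate 300 (x) x 130 x 12 mm with two steel rails (16 mm wide, tops at z = 26 mm) forming a 64 mm wide channel along its x axis, centred on y = 0, its floor at z = 12 mm. Origin: centre of the base plate's underside, z up. The bracket is pushed towards +x, under the blue hood.
- hood (a point): Middle of the hood's open mouth, on its roof's top edge (fixture x = 65, y = 0, z = 38 mm). The blue sheet hood roofs the channel from there to fixture x = 150 mm, roof underside at z = 35 mm; a toggle clamp stands on its far half, up to z = 110 mm. Beneath it a rigid stop is locked with its face at fixture x = 95 to 125 mm; it differs each time, cannot be seen and is not listed.
- bracket: The workpiece, loose in the channel: bright plate 110 (x) x 60 (y) x 14 mm with a copper-coloured tube stub, 30 mm across, 24 mm high, on it at x = -30 mm. About 0.7 kg, varying by a quarter; sliding it takes roughly 2 to 9 N. Origin: centre of the plate's underside; its x points along the channel to the hood, so the flat rear face to be pushed is at x = -55 mm.
- tapper: The tapping block, loose, standing on its pad: brass foot 60 (x) x 40 (y) x 20 mm with a red square handle 22 x 22 mm rising from its middle, from z = 20 to z = 100 mm. About 0.35 kg. Origin: centre of the foot's underside, z up along the handle. Either of its 40 mm wide end faces (x = +30 or -30 mm) can push; the foot fits between the rails.
- pad: Black rubber rest pad, fixed on the table, 90 x 90 x 6 mm. Origin: centre of its underside; its top is at z = 6 mm.
- plunger (a joint): Small brass spring plunger in the hidden stop, which the bracket's front pushes in; travel in m: 0 = free, standing 3 mm proud of the stop face; about 0.003 = bracket hard against the stop. Its spring is weak (under 0.5 N) and gives no feel.
- dish: Bystander: steel dish, 90 mm across, 22 mm high, holding nuts. Origin: centre of its underside.
- spare: Bystander: spare bracket of the same size with a dark stub, on the table. Origin: centre of its underside.
- spray: Bystander: yellow spray can, 64 mm across, 190 mm high. Origin: centre of its underside.
- brush: Bystander: brush lying on the table.
- hammer: Bystander: hammer lying on the table.
- gclamp: Bystander: blue C-clamp lying on the table, about 95 x 150 mm.
Not all that is in view belongs to the job. Of the things like the tapper, leave any that is pink; of the rest the smaller one is meant. Leave any purple look-alike of the bracket alone.

How it is judged:
On the way, in this order (a step that is already met when the one before it is completed fails the run):
1. the block is lifted off its pad (height (world z) of tapper above 0.02 m and contact force between the fingers and tapper above 2 N), for 0.2 s.
2. the bracket is home against the stop and pressed there by the block with 8 to 22 N for half a second (value of joint plunger above 0.0015 m and y of bracket in the frame of fixture between -0.005 and 0.005 m and angle between bracket's own z axis and vertical below 0.06 rad and x of bracket in the frame of fixture above 0.03 m and contact force between tapper and bracket between 8 and 22 N), for 0.5 s.
3. the block stands on its pad again and the gripper has let go (horizontal distance between tapper and pad below 0.025 m and angle between tapper's own z axis and vertical below 0.06 rad and height (world z) of tapper below 0.009 m and contact force between the fingers and tapper below 0.2 N), for 0.2 s.
At the end, for the whole second after the job is handed in: The bracket lies flat in the channel against the hidden stop (plunger pressed in by more than 1.5 mm of 3, so the gap is under 1.5 mm), at rest; the block stands upright on its pad with its centre within 25 mm of the pad's centre (value of joint plunger above 0.0015 m and y of bracket in the frame of fixture between -0.005 and 0.005 m and angle between each of bracket, tapper's own z axis and vertical below 0.06 rad and x of bracket in the frame of fixture above 0.03 m and horizontal distance between tapper and pad below 0.025 m and height (world z) of tapper below 0.009 m and linear speed of each of tapper, bracket below 0.02 m/s); the robot touches nothing.
It fails at once if the block pushed the bracket with more than 22 N (contact force between tapper and bracket above 22 N).
It fails at once if the bracket was shot along faster than 0.15 m/s (linear speed of bracket above 0.15 m/s).
It fails at once if the bracket was tipped or lifted (angle between bracket's own z axis and vertical above 0.15 rad or z of bracket in the frame of fixture above 0.022 m).
It fails at once if the robot itself touched the bracket (contact force between any of the fingers, the arm and bracket above 0.5 N).
It fails at once if a bystander was moved by more than 20 mm (distance of any of dish, spare, spray, brush, hammer, gclamp from where it was at the start of the episode above 0.02 m).
It also fails if it takes over 72 s, if anything falls off the work surface, if the arm or the gripper's body presses on something with over 40 N, if the wrist force passes 120 N, or if a joint passes its speed limit or range.

## Working session

There is one attempt and no reset: what is moved stays moved. The work goes in short steps, Python scripts to look and compute and a tool call to move; the robot and the scene stay as the last step left them, time stands still between calls to the robot, and variables do not carry over. Pictures are saved under pics/ and viewed, at most 10 in all, crops included, and the job is handed in when it is done.

Besides the shell and the picture viewer there is one more tool, called after "Request:" as name([rows], argument=value, ...), one row to a line, values as JSON. apply_moves: Moves the arm, as the interface text tells. Shifts and turns lie within -1 to 1; 1 stands for 250 mm of shift or 30 degrees of turn. Its arguments: {"type":"object","properties":{"steps":{"type":"array"},"jaw":{"type":"number"},"newtons":{"type":"number"}},"required":["steps"]}

```bash
mkdir -p pics; ls; python3 - <<'E'
from station import *
import cv2
s=get_state();print(s)
for n in("top","side"):
    cv2.imwrite(f"pics/{n}0.png",grab_frame(n)); print(n,camera_model(n))
print(camera_model("wrist"))
E
```

```text
pics
{'t': 0.0, 'q': array([-1.00492288e+00,  3.59386040e-01,  1.10529700e-02, -3.28276837e-04,
       -1.22407557e+00, -2.88056782e-01]), 'qd': array([-0.00191632, -0.00048965,  0.00207054, -0.00089625, -0.00119412,
       -0.00130547]), 'joint_efforts': array([-7.63051848e-04, -5.82726753e+01,  2.93056512e+01,  6.99719444e+00,
        6.95014576e-03, -1.33099084e-04]), 'eef_pos': array([ 0.18491822, -0.64863877,  0.20382463]), 'ee_rot': array([ 3.13995910e+00, -1.62197434e-04, -2.86388766e+00]), 'force': array([-0.25338254, -0.3561444 ,  0.07448048]), 'moment': array([-0.00679823, -0.02729598, -0.04450931]), 'gripper_force': 0.0, 'width': 0.08781575365293787}
top {'fx': 429.95619916123127, 'fy': 429.95619916123127, 'cx': 261.14884763419803, 'cy': 188.1373050923375, 'xyz': array([ 0.36790727, -0.00883589,  1.39104779]), 'rotation': array([-3.00028266,  0.01119164, -1.58656341])}
side {'fx': 461.70919061675613, 'fy': 461.70919061675613, 'cx': 245.77047345148583, 'cy': 185.24785882678498, 'xyz': array([0.03809443, 0.92740446, 0.85331845]), 'rotation': array([-2.18851227, -0.01301943, -2.6024537 ])}
{'fx': 285.6675864328981, 'fy': 285.6675864328981, 'cx': 260.35398403087436, 'cy': 187.58729365717778, 'xyz': array([ 0.11366692, -0.66911873,  0.38444916]), 'rotation': array([ 2.85953366e+00, -9.90451459e-04,  1.84829233e+00])}
```

View pics/top0.png

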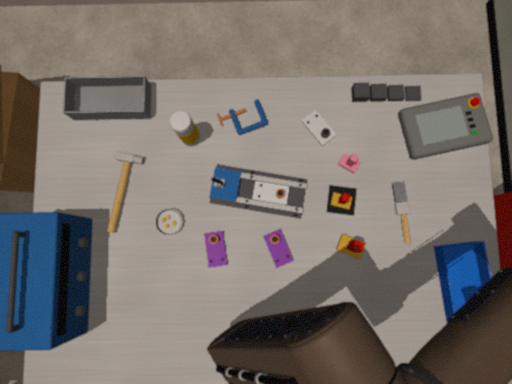

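View pics/side0.png

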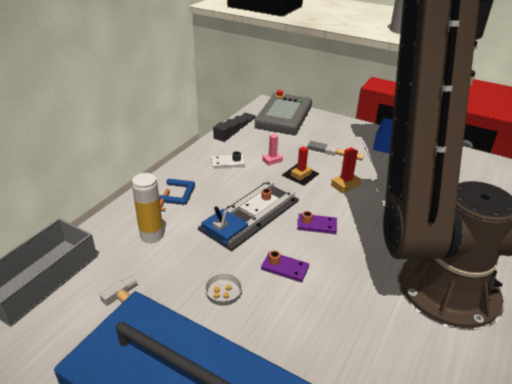

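```bash
python3 - <<'E'
import station
print([n for n in dir(station) if not n.startswith('__')], getattr(station,'hold_point_z',None))
E
```

```text
['Unreachable', 'camera_model', 'get_state', 'grab_frame', 'hold_point_z', 'job_done'] 0.0188
```

The top view shows the tapper candidates: red/brass on the black pad (342,199), a larger red/brass one off the pad (351,245), and a pink one (349,162). The smaller non-pink one is on the pad at (342,199), so I take that one. The fixture is at about (258,191) with the blue hood on its left. The bracket with the copper stub is at (278,192), and the purple look-alikes are at (216,248) and (278,247). Next I measure these and crop in close.

```bash
cat > h.py <<'E'
import numpy as np, cv2
from station import *
from scipy.spatial.transform import Rotation as R
def ray(c,uv):
    uv=np.atleast_2d(uv).astype(float)
    d=np.c_[(uv[:,0]-c['cx'])/c['fx'],(uv[:,1]-c['cy'])/c['fy'],np.ones(len(uv))]
    return d@R.from_euler('xyz',c['rotation']).as_matrix().T
def onz(c,uv,z):
    d=ray(c,uv);return c['xyz']+d*((z-c['xyz'][2])/d[:,2])[:,None]
def proj(c,P):
    p=(np.atleast_2d(P)-c['xyz'])@R.from_euler('xyz',c['rotation']).as_matrix()
    return np.c_[p[:,0]/p[:,2]*c['fx']+c['cx'],p[:,1]/p[:,2]*c['fy']+c['cy']]
def blobs(m,amin=15):
    n,l,st,ce=cv2.connectedComponentsWithStats(m.astype(np.uint8))
    return [(l==i) for i in range(1,n) if st[i,4]>=amin]
def rect(m):
    return cv2.minAreaRect(cv2.findContours(m.astype(np.uint8),0,1)[0][0])
E
python3 - <<'E'
from h import *
c=camera_model("top"); im=cv2.imread("pics/top0.png")
hsv=cv2.cvtColor(im,cv2.COLOR_BGR2HSV);H,S,V=[hsv[...,i].astype(int) for i in range(3)]
red=((H<6)|(H>174))&(S>170)&(V>90)
for b in blobs(red[140:260,320:380],10):
    y,x=np.nonzero(b); uv=(x.mean()+320,y.mean()+140); print("red",uv,b.sum(),onz(c,uv,.106)[0])
brass=(H>10)&(H<30)&(S>120)&(V>90)
for b in blobs(brass[140:260,320:380],10):
    y,x=np.nonzero(b); print("brass",x.mean()+320,y.mean()+140,b.sum())
def box(mask,off,z,name):
    m=max(blobs(mask),key=lambda b:b.sum()); r=cv2.boxPoints(rect(cv2.morphologyEx(m.astype(np.uint8),cv2.MORPH_CLOSE,np.ones((9,9)))))+off
    P=onz(c,r,z); e=np.diff(np.r_[P,P[:1]],axis=0)[:,:2]
    print(name,r.round(1).tolist(),P.mean(0).round(4),np.linalg.norm(e,axis=1).round(4),np.degrees(np.arctan2(e[:,1],e[:,0])).round(1))
box((V<60)[180:220,322:362],[322,180],.006,"pad")
box((V<110)[155:225,200:315],[200,155],.012,"fixt")
box(((H>95)&(H<125)&(S>120))[160:210,200:250],[200,160],.038,"hood")
box(((V>150)&(S<60))[165:215,240:308],[240,165],.026,"bracket")
cop=(H<18)&(S>80)
box(cop[182:203,268:295],[268,182],.05,"stub")
a=cv2.resize(im[150:265,200:375],None,fx=4.5,fy=4.5,interpolation=cv2.INTER_CUBIC); cv2.imwrite("pics/crop1.png",a)
E
```

```text
red (np.float64(344.44444444444446), np.float64(197.44444444444446)) 72 [ 0.51835921 -0.24702772  0.106     ]
red (np.float64(357.6354166666667), np.float64(245.38541666666669)) 96 [ 0.37509679 -0.2797928   0.106     ]
brass 340.0242718446602 201.15533980582524 206
brass 347.4140625 246.34375 256
pad [[326.9, 211.0], [329.7, 185.7], [355.3, 188.6], [352.5, 213.8]] [ 0.5228 -0.2544  0.006 ] [0.083  0.0832 0.0829 0.0825] [ -8.4 -97.4 171.1  82.7]
fixt [[209.3, 202.2], [210.2, 196.9], [301.2, 212.7], [300.3, 218.0]] [0.5019 0.024  0.012 ] [0.0174 0.298  0.0172 0.2975] [  -9.8 -100.9  168.5   79.2]
hood [[209.7, 196.8], [214.7, 166.9], [240.6, 171.3], [235.6, 201.1]] [0.5761 0.1177 0.038 ] [0.0974 0.0845 0.0971 0.0837] [  -9.4 -100.6  170.1   79.5]
bracket [[247.2, 206.6], [253.0, 174.4], [299.7, 182.8], [293.8, 215.1]] [ 0.5407 -0.0354  0.026 ] [0.1058 0.1524 0.1054 0.1508] [ -10.9 -101.5  168.2   78.7]
stub [[276.0, 189.0], [284.0, 189.0], [284.0, 197.0], [276.0, 197.0]] [ 0.5425 -0.0559  0.05  ] [0.0252 0.0254 0.0251 0.0254] [-91.  178.7  89.   -1.2]
```

View pics/crop1.png

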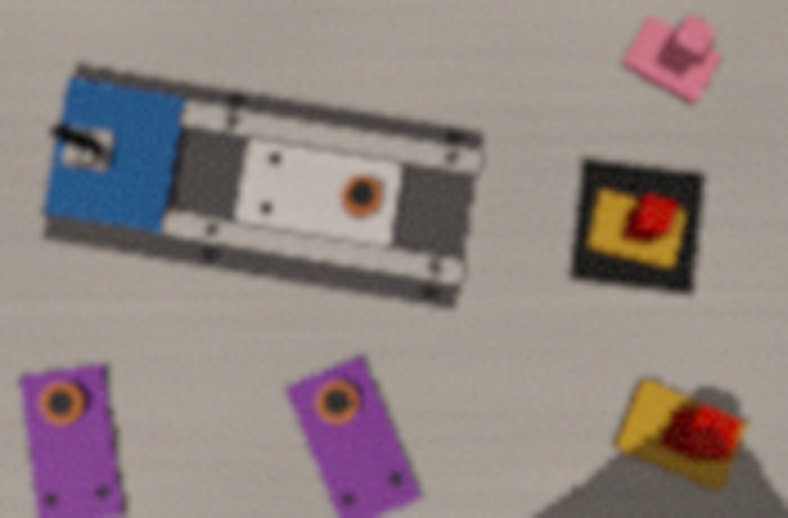

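The crop confirms the choice. The small red-handled brass block stands on the black pad (crop ~(640,225)), with the bracket in the channel and the hood to its left. I move over the tapper and turn to align with the channel.

Request:
apply_moves([
  {"translation": [0.084,0.1,0],"rotation": [0,0,-0.045]},
  {"translation": [0.168,0.2,0],"rotation": [0,0,-0.09]},
  {"translation": [0.252,0.3,0],"rotation": [0,0,-0.135]},
  {"translation": [0.336,0.4,0],"rotation": [0,0,-0.18]},
  {"translation": [0.42,0.5,0],"rotation": [0,0,-0.225]},
  {"translation": [0.504,0.6,0],"rotation": [0,0,-0.27]},
  {"translation": [0.588,0.7,0],"rotation": [0,0,-0.315]},
  {"translation": [0.672,0.8,0],"rotation": [0,0,-0.36]},
  {"translation": [0.756,0.9,0],"rotation": [0,0,-0.405]},
  {"translation": [0.84,1.0,0],"rotation": [0,0,-0.45]},
], jaw=-1, newtons=40)

```text
t: 0.93
eef_pos: [0.3957, -0.3976, 0.2046]
ee_rot: [3.141, -0.0, -3.101]
force: [0.5, -0.5, 0.2]
width: 0.0876
gripper_force: 0.0
```

Request:
apply_moves([
  {"translation": [0.063,0.075,0],"rotation": [0,0,-0.06]},
  {"translation": [0.126,0.15,0],"rotation": [0,0,-0.12]},
  {"translation": [0.189,0.225,0],"rotation": [0,0,-0.18]},
  {"translation": [0.252,0.3,0],"rotation": [0,0,-0.24]},
  {"translation": [0.315,0.375,0],"rotation": [0,0,-0.3]},
  {"translation": [0.378,0.45,0],"rotation": [0,0,-0.36]},
  {"translation": [0.44,0.525,0],"rotation": [0,0,-0.42]},
  {"translation": [0.5,0.6,0],"rotation": [0,0,-0.45]},
  {"translation": [0.5,0.6,0],"rotation": [0,0,-0.45]},
  {"translation": [0.5,0.6,0],"rotation": [0,0,-0.45]},
])

```text
t: 1.77
eef_pos: [0.5205, -0.2481, 0.2042]
ee_rot: [3.142, -0.001, 2.95]
force: [0.2, 0.5, 0.1]
width: 0.0872
gripper_force: 0.0
```

```bash
python3 - <<'E'
from h import *
s=get_state();c=camera_model("wrist");print(s['t'],s['eef_pos'],s['ee_rot'],s['force'],c)
cv2.imwrite("pics/w1.png",grab_frame("wrist"));cv2.imwrite("pics/t1.png",grab_frame("top"))
import pickle;pickle.dump(c,open("w1.pkl","wb"))
E
```

```text
1.7667 [ 0.52047897 -0.2480628   0.20421813] [ 3.14150381e+00 -9.91408222e-04  2.95020685e+00] [0.22588262 0.51094799 0.13120699] {'fx': 285.6675864328981, 'fy': 285.6675864328981, 'cx': 260.35398403087436, 'cy': 187.58729365717778, 'xyz': array([ 0.44774047, -0.23347957,  0.38481691]), 'rotation': array([2.86023971e+00, 4.55353258e-05, 1.37922652e+00])}
```

View pics/w1.png

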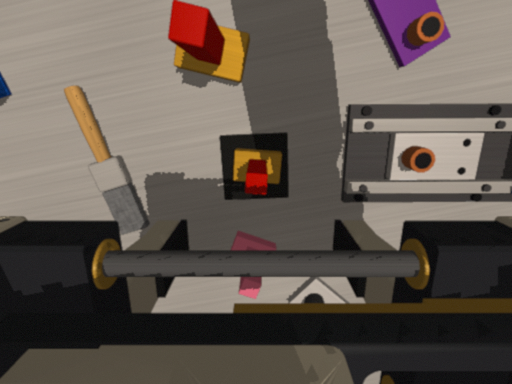

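The wrist view shows the tapper on its pad at (257,167), with the handle top at (257,177). The fixture channel lies between rails at y≈125 and y≈187, and the bracket plate spans x≈392–480. Now I measure precisely.

```bash
python3 - <<'E'
from h import *
import pickle
c=pickle.load(open("w1.pkl","rb")); im=cv2.imread("pics/w1.png")
hsv=cv2.cvtColor(im,cv2.COLOR_BGR2HSV);H,S,V=[hsv[...,i].astype(int) for i in range(3)]
def box(mask,o,z,name):
    m=mask[o[1]:o[3],o[0]:o[2]].astype(np.uint8)
    m=max(blobs(m),key=lambda b:b.sum())
    r=cv2.boxPoints(rect(m))+[o[0],o[1]]
    P=onz(c,r,z); e=np.diff(np.r_[P,P[:1]],axis=0)[:,:2]
    print(name,r.round(0).tolist(),P.mean(0).round(4),np.linalg.norm(e,axis=1).round(4),np.degrees(np.arctan2(e[:,1],e[:,0])).round(1));return P
red=((H<8)|(H>172))&(S>170)
box((V<45),(212,125,296,206),.006,"pad")
box(((H>12)&(H<32)&(S>120)&(V>60))|red,(225,140,290,200),.026,"foot+h")
box(((H>12)&(H<32)&(S>120)&(V>60)),(225,140,290,200),.026,"foot")
box(red&(V>200),(225,140,290,200),.106,"htop")
g=V
# rails: rows along columns
for x in (370,380): print(x,[(y,int(V[y,x])) for y in range(96,208,2)])
print([(x,int(V[170,x])) for x in range(340,512,2)])
E
```

```text
pad [[220.0, 136.0], [286.0, 132.0], [290.0, 197.0], [223.0, 200.0]] [ 0.5258 -0.2563  0.006 ] [0.0868 0.089  0.0926 0.0893] [ 82.2  -6.3 -97.6 170. ]
foot+h [[230.0, 192.0], [234.0, 147.0], [282.0, 152.0], [278.0, 196.0]] [ 0.5284 -0.255   0.026 ] [0.0594 0.06   0.0596 0.0628] [ 162.4   73.8  -15.  -106.4]
foot [[231.0, 180.0], [234.0, 147.0], [282.0, 151.0], [279.0, 184.0]] [ 0.5202 -0.2525  0.026 ] [0.0425 0.0601 0.0427 0.0621] [ 163.2   74.6  -14.2 -105.5]Traceback (most recent call last):
  File "<stdin>", line 15, in <module>
  File "<stdin>", line 7, in box
ValueError: max() iterable argument is empty
```

```bash
python3 - <<'E'
from h import *
import pickle
c=pickle.load(open("w1.pkl","rb")); im=cv2.imread("pics/w1.png")
hsv=cv2.cvtColor(im,cv2.COLOR_BGR2HSV);H,S,V=[hsv[...,i].astype(int) for i in range(3)]
m=max(blobs(((H<8)|(H>172))&(S>170)&(np.indices(H.shape)[0]>140)&(np.indices(H.shape)[0]<200),10),key=lambda b:b.sum())
y,x=np.nonzero(m);print("red ext",x.min(),x.max(),y.min(),y.max(),np.percentile(V[m],[10,50,90]))
g=cv2.GaussianBlur(cv2.cvtColor(im,cv2.COLOR_BGR2GRAY),(3,3),0).astype(int)
for x in (372,384): print(x,[(y,g[y,x]) for y in range(98,208) if abs(g[y+1,x]-g[y-1,x])>25])
print([(x,g[175,x]) for x in range(340,510) if abs(g[175,x+1]-g[175,x-1])>15])
for y in (110,145,198): print(y,[(x,g[y,x]) for x in range(335,360) if abs(g[y,x+1]-g[y,x-1])>15])
# rail centre lines: bright runs per column
for lo,hi,z in((114,135,.026),(178,198,.026)):
    pts=[]
    for x in list(range(375,480,3)):
        col=g[lo:hi,x]; w=np.clip(col-110,0,None)
        if w.sum()>0: pts.append((x,lo+(w*np.arange(hi-lo)).sum()/w.sum()))
    P=onz(c,pts,z)[:,:2]; vx,vy,x0,y0=cv2.fitLine(P.astype(np.float32),cv2.DIST_HUBER,0,1e-3,1e-3).ravel()
    print("rail",(x0,y0),np.degrees(np.arctan2(vy,vx)))
# copper stub top
m=max(blobs((H<18)&(S>110)&(np.indices(H.shape)[1]>385)&(np.indices(H.shape)[0]>130),10),key=lambda b:b.sum())
r=rect(m);print("stub",r,onz(c,[r[0]],.05))
E
```

```text
red ext 244 267 160 195 [ 87.  93. 180.]
372 [(103, np.int64(140)), (104, np.int64(105)), (105, np.int64(77)), (117, np.int64(80)), (118, np.int64(111)), (119, np.int64(148)), (121, np.int64(143)), (122, np.int64(111)), (123, np.int64(87)), (127, np.int64(98)), (128, np.int64(123)), (130, np.int64(143)), (131, np.int64(116)), (132, np.int64(83)), (180, np.int64(78)), (181, np.int64(103)), (182, np.int64(137)), (192, np.int64(139)), (193, np.int64(106)), (194, np.int64(76)), (201, np.int64(83)), (202, np.int64(114)), (203, np.int64(139))]
384 [(103, np.int64(137)), (104, np.int64(104)), (105, np.int64(77)), (117, np.int64(81)), (118, np.int64(112)), (119, np.int64(150)), (130, np.int64(148)), (131, np.int64(118)), (132, np.int64(87)), (180, np.int64(76)), (181, np.int64(101)), (182, np.int64(134)), (192, np.int64(140)), (193, np.int64(108)), (194, np.int64(77)), (201, np.int64(84)), (202, np.int64(115)), (203, np.int64(141))]
[(341, np.int64(104)), (342, np.int64(70)), (343, np.int64(43)), (345, np.int64(49)), (383, np.int64(55)), (386, np.int64(57)), (388, np.int64(72)), (389, np.int
[... 219 characters left out ...]
(49)), (503, np.int64(39))]
110 [(338, np.int64(91)), (339, np.int64(115)), (340, np.int64(144)), (344, np.int64(154)), (345, np.int64(136)), (346, np.int64(103)), (347, np.int64(67)), (348, np.int64(42)), (350, np.int64(48)), (351, np.int64(63))]
145 [(340, np.int64(84)), (341, np.int64(102)), (342, np.int64(122)), (343, np.int64(120)), (344, np.int64(88)), (345, np.int64(51)), (347, np.int64(45)), (348, np.int64(60))]
198 [(340, np.int64(64)), (341, np.int64(44)), (342, np.int64(29))]
rail (np.float32(0.5109948), np.float32(-0.03625289)) 78.6227
rail (np.float32(0.58768505), np.float32(-0.042854853)) 79.15367
stub ((418.0, 159.0), (24.0, 32.0), 90.0) [[ 0.54368557 -0.0617      0.05      ]]
```

The sizes check out: foot 61×43 mm and pad about 89 mm. The tapper is at (0.520,−0.2525) with yaw 74.4°. The fixture axis is at 79.0°, and the bracket's rear is about at fixture x=−100. Now I descend to grasp.

Request:
apply_moves([
  {"translation": [0,-0.018,0],"rotation": [0,0,-0.153]},
  {"translation": [0,-0.018,-0.08],"rotation": [0,0,-0.153]},
  {"translation": [0,-0.018,-0.18],"rotation": [0,0,-0.153]},
  {"translation": [0,-0.018,-0.28],"rotation": [0,0,-0.153]},
  {"translation": [0,-0.018,-0.38],"rotation": [0,0,-0.153]},
  {"translation": [0,-0.018,-0.47],"rotation": [0,0,-0.153]},
  {"translation": [0,-0.018,-0.55],"rotation": [0,0,-0.153]},
  {"translation": [0,-0.018,-0.62],"rotation": [0,0,-0.153]},
  {"translation": [0,-0.018,-0.62],"rotation": [0,0,-0.153]},
  {"translation": [0,-0.018,-0.62],"rotation": [0,0,-0.153]},
])

```text
t: 2.7
eef_pos: [0.519, -0.2543, 0.0493]
ee_rot: [-3.141, -0.002, 2.867]
force: [0.5, -1.0, -0.4]
width: 0.0878
gripper_force: 0.0
```

Request:
apply_moves([
  {"translation": [0,0,0],"rotation": [0,0,0]},
  {"translation": [0,0,0],"rotation": [0,0,0]},
  {"translation": [0,0,0],"rotation": [0,0,0]},
  {"translation": [0,0,0],"rotation": [0,0,0]},
  {"translation": [0,0,0],"rotation": [0,0,0]},
  {"translation": [0,0,0],"rotation": [0,0,0]},
  {"translation": [0,0,0],"rotation": [0,0,0]},
  {"translation": [0,0,0],"rotation": [0,0,0]},
  {"translation": [0,0,0],"rotation": [0,0,0]},
  {"translation": [0,0,0],"rotation": [0,0,0]},
], jaw=1, newtons=50)

```text
t: 3.53
eef_pos: [0.5201, -0.2536, 0.0497]
ee_rot: [3.142, -0.0, 2.868]
force: [0.1, -0.2, -0.3]
width: 0.0266
gripper_force: 0.0
```

Request:
apply_moves([
  {"translation": [0,0,0],"rotation": [0,0,0]},
  {"translation": [0,0,0],"rotation": [0,0,0]},
  {"translation": [0,0,0],"rotation": [0,0,0]},
  {"translation": [0,0,0],"rotation": [0,0,0]},
  {"translation": [0,0,0.03],"rotation": [0,0,0]},
  {"translation": [0,0,0.06],"rotation": [0,0,0]},
  {"translation": [0,0,0.1],"rotation": [0,0,0]},
  {"translation": [0,0,0.14],"rotation": [0,0,0]},
  {"translation": [0,0,0.16],"rotation": [0,0,0]},
  {"translation": [0,0,0.16],"rotation": [0,0,0]},
])

```text
t: 4.37
eef_pos: [0.5212, -0.2539, 0.0919]
ee_rot: [3.141, 0.003, 2.868]
force: [0.5, 0.4, -2.8]
width: 0.0218
gripper_force: 49.9
```

Request:
apply_moves([
  {"translation": [0.005,0.05,0],"rotation": [0,0,0.02]},
  {"translation": [0.011,0.12,0],"rotation": [0,0,0.05]},
  {"translation": [0.018,0.19,0],"rotation": [0,0,0.08]},
  {"translation": [0.025,0.27,0],"rotation": [0,0,0.1]},
  {"translation": [0.032,0.34,0],"rotation": [0,0,0.13]},
  {"translation": [0.039,0.41,0],"rotation": [0,0,0.153]},
  {"translation": [0.044,0.46,0],"rotation": [0,0,0.153]},
  {"translation": [0.046,0.49,0],"rotation": [0,0,0.153]},
  {"translation": [0.046,0.49,0],"rotation": [0,0,0.153]},
  {"translation": [0.046,0.49,0],"rotation": [0,0,0.153]},
])

```text
t: 5.2
eef_pos: [0.5315, -0.1308, 0.0896]
ee_rot: [-3.141, -0.0, 2.949]
force: [0.8, -0.3, -3.0]
width: 0.0218
gripper_force: 49.9
```

```bash
python3 - <<'E'
from h import *
s=get_state();c=camera_model("wrist");print(s['t'],s['eef_pos'],s['ee_rot'],s['force'])
w=grab_frame("wrist");cv2.imwrite("pics/w2.png",w)
import pickle;pickle.dump(c,open("w2.pkl","wb"))
for _ in range(3): print(get_state()['eef_pos'],get_state()['force']); grab_frame("side")
E
```

```text
5.2 [ 0.53148532 -0.13082836  0.08963531] [-3.14146632e+00 -3.27330373e-04  2.94880659e+00] [ 0.8220281  -0.29133244 -3.03173461]
[ 0.53145127 -0.13123926  0.08965161] [ 0.41217136  0.10688141 -3.20171775]
[ 0.53142036 -0.13150811  0.08963295] [ 0.17038781 -0.01866755 -3.5920438 ]
[ 0.53140936 -0.13165993  0.08965592] [-0.39168983 -0.77845627 -4.02577856]
```

View pics/w2.png

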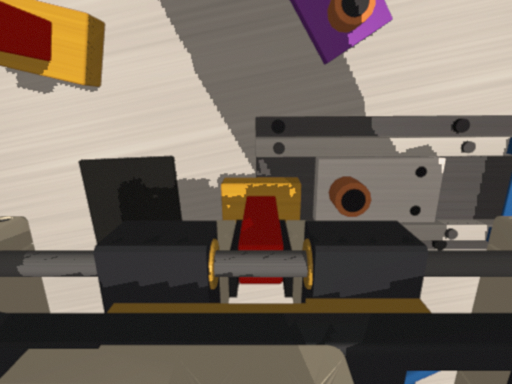

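The wrist view shows the held foot squared to the channel (far edge y≈179, front edge x≈300), with the bracket's rear edge at x≈316. I check the lateral and axial clearances.

```bash
python3 - <<'E'
from h import *
import pickle
c=pickle.load(open("w2.pkl","rb")); im=cv2.imread("pics/w2.png")
g=cv2.cvtColor(im,cv2.COLOR_BGR2GRAY).astype(int)
u=np.array([.1908,.9816]);n=np.array([-.9816,.1908])
def f(name,uv,z):
    P=onz(c,[uv],z)[0];print(name,P.round(4),"s",(P[:2]@u).round(4),"n",(P[:2]@n).round(4))
for x in(380,410):print([(y,g[y,x]) for y in range(128,235) if abs(g[y+1,x]-g[y-1,x])>25])
print([(x,g[205,x]) for x in range(285,330) if abs(g[205,x+1]-g[205,x-1])>20])
hs=cv2.cvtColor(im,cv2.COLOR_BGR2HSV);m=(hs[...,0]>12)&(hs[...,0]<32)&(hs[...,1]>120)&(hs[...,2]>60)
m[:160]=0;m[222:]=0;y,x=np.nonzero(m[:,200:320]);print("foot",x.min()+200,x.max()+200,y.min())
f("foot far L",(x.min()+200,y.min()),.066);f("foot far R",(x.max()+200,y.min()),.066)
f("rear",(316,205),.026);f("front",(436,190),.026)
f("rail1in",(400,156),.026);f("tcp",proj(c,[.5315,-.131,.0896])[0],.0896)
s=get_state()['eef_pos'][:2];print("tcp s,n",s@u,s@n)
E
```

```text
[(219, np.int64(119)), (220, np.int64(89)), (221, np.int64(46))]
[(136, np.int64(101)), (137, np.int64(133)), (138, np.int64(193)), (147, np.int64(195)), (148, np.int64(140)), (149, np.int64(107)), (207, np.int64(107)), (208, np.int64(82)), (209, np.int64(60)), (212, np.int64(58)), (213, np.int64(79)), (214, np.int64(103)), (222, np.int64(101)), (231, np.int64(90)), (232, np.int64(60)), (233, np.int64(35))]
[(299, np.int64(86)), (300, np.int64(70)), (301, np.int64(54)), (312, np.int64(52)), (313, np.int64(70)), (314, np.int64(91)), (316, np.int64(110))]
foot 221 301 177
foot far L [ 0.5032 -0.1544  0.066 ] s -0.0555 n -0.5234
foot far R [ 0.5145 -0.0965  0.066 ] s 0.0034 n -0.5235
rear [ 0.5539 -0.0834  0.026 ] s 0.0238 n -0.5596
front [0.5604 0.0236 0.026 ] s 0.1301 n -0.5455
rail1in [ 0.5234 -0.0061  0.026 ] s 0.0939 n -0.5149
tcp [ 0.5315 -0.131   0.0896] s -0.0272 n -0.5467
tcp s,n -0.027869276412918545 -0.5467846728558601
```

Lateral offset is about 2 mm and the gap about 17 mm. I lower into the channel and close most of the gap.

Request:
apply_moves([
  {"translation": [0,0,-0.02],"rotation": [0,0,0]},
  {"translation": [0,0,-0.05],"rotation": [0,0,0]},
  {"translation": [0,0,-0.08],"rotation": [0,0,0]},
  {"translation": [0,0,-0.11],"rotation": [0,0,0]},
  {"translation": [0,0,-0.125],"rotation": [0,0,0]},
  {"translation": [0,0,-0.128],"rotation": [0,0,0]},
  {"translation": [0.002,0.01,-0.128],"rotation": [0,0,0]},
  {"translation": [0.004,0.02,-0.128],"rotation": [0,0,0]},
  {"translation": [0.006,0.03,-0.128],"rotation": [0,0,0]},
  {"translation": [0.008,0.04,-0.128],"rotation": [0,0,0]},
])

```text
t: 6.23
eef_pos: [0.534, -0.1207, 0.0581]
ee_rot: [3.141, 0.001, 2.948]
force: [-0.6, 0.6, -3.2]
width: 0.0219
gripper_force: 49.9
```

Request:
apply_moves([
  {"translation": [0.0008,0.004,0],"rotation": [0,0,0]},
  {"translation": [0.0016,0.008,0],"rotation": [0,0,0]},
  {"translation": [0.0024,0.012,0],"rotation": [0,0,0]},
  {"translation": [0.0032,0.016,0],"rotation": [0,0,0]},
  {"translation": [0.004,0.02,0],"rotation": [0,0,0]},
  {"translation": [0.0048,0.024,0],"rotation": [0,0,0]},
  {"translation": [0.0055,0.028,0],"rotation": [0,0,0]},
  {"translation": [0.0062,0.032,0],"rotation": [0,0,0]},
  {"translation": [0.007,0.036,0],"rotation": [0,0,0]},
  {"translation": [0.0078,0.04,0],"rotation": [0,0,0]},
])

```text
t: 7.07
eef_pos: [0.5355, -0.1113, 0.0578]
ee_rot: [-3.141, -0.0, 2.948]
force: [-0.5, -5.1, -3.9]
width: 0.0217
gripper_force: 49.9
```

Contact felt (5 N). I push with a gentle ramp.

Request:
apply_moves([
  {"translation": [0.001,0.005,0],"rotation": [0,0,0]},
  {"translation": [0.0022,0.011,0],"rotation": [0,0,0]},
  {"translation": [0.0037,0.019,0],"rotation": [0,0,0]},
  {"translation": [0.0056,0.029,0],"rotation": [0,0,0]},
  {"translation": [0.0075,0.039,0],"rotation": [0,0,0]},
  {"translation": [0.0095,0.049,0],"rotation": [0,0,0]},
  {"translation": [0.0115,0.059,0],"rotation": [0,0,0]},
  {"translation": [0.0134,0.069,0],"rotation": [0,0,0]},
  {"translation": [0.0153,0.079,0],"rotation": [0,0,0]},
  {"translation": [0.0173,0.089,0],"rotation": [0,0,0]},
])

```text
t: 7.9
eef_pos: [0.5391, -0.0899, 0.0578]
ee_rot: [-3.14, -0.001, 2.948]
force: [-0.7, -7.0, -4.2]
width: 0.0216
gripper_force: 50.0
```

Request:
apply_moves([
  {"translation": [0.0019,0.01,0],"rotation": [0,0,0]},
  {"translation": [0.0038,0.02,0],"rotation": [0,0,0]},
  {"translation": [0.0058,0.03,0],"rotation": [0,0,0]},
  {"translation": [0.0078,0.04,0],"rotation": [0,0,0]},
  {"translation": [0.0097,0.05,0],"rotation": [0,0,0]},
  {"translation": [0.0117,0.06,0],"rotation": [0,0,0]},
  {"translation": [0.0136,0.07,0],"rotation": [0,0,0]},
  {"translation": [0.0155,0.08,0],"rotation": [0,0,0]},
  {"translation": [0.0175,0.09,0],"rotation": [0,0,0]},
  {"translation": [0.0194,0.1,0],"rotation": [0,0,0]},
])

```text
t: 8.73
eef_pos: [0.5439, -0.065, 0.0578]
ee_rot: [-3.14, -0.001, 2.948]
force: [-2.1, -9.4, 1.8]
width: 0.022
gripper_force: 50.0
```

Force is rising to 9.6 N and the vertical force has changed, so I check with a picture.

```bash
python3 - <<'E'
from h import *
s=get_state();print(s['t'],s['eef_pos'],s['force'],s['moment'])
w=grab_frame("wrist");t=grab_frame("side");cv2.imwrite("pics/w3.png",np.vstack([w[110:300,150:512],cv2.resize(t[150:250,190:381],(362,190))]))
s=get_state();print(s['t'],s['eef_pos'],s['force'],s['moment'])
E
```

```text
8.7333 [ 0.54387995 -0.06499909  0.05780076] [-2.13287198 -9.41335644  1.81844897] [-3.88095307  0.71227542  0.03861905]
8.8333 [ 0.54408197 -0.06446499  0.05778255] [-1.55037722 -4.48037013 -0.7848777 ] [-1.89815424  0.59834807  0.03923731]
```

View pics/w3.png

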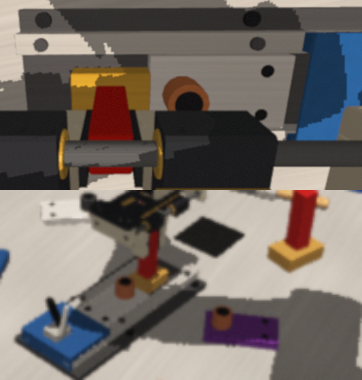

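The bracket lies flat and is followed squarely by the foot, already near the hood. The foot seems to graze the floor, so I raise it 2 mm and continue.

Request:
apply_moves([
  {"translation": [0,0,0.004],"rotation": [0,0,0]},
  {"translation": [0,0,0.008],"rotation": [0,0,0]},
  {"translation": [0.001,0.005,0.008],"rotation": [0,0,0]},
  {"translation": [0.002,0.011,0.008],"rotation": [0,0,0]},
  {"translation": [0.0033,0.018,0.008],"rotation": [0,0,0]},
  {"translation": [0.0047,0.025,0.008],"rotation": [0,0,0]},
  {"translation": [0.006,0.032,0.008],"rotation": [0,0,0]},
  {"translation": [0.0074,0.039,0.008],"rotation": [0,0,0]},
  {"translation": [0.0088,0.046,0.008],"rotation": [0,0,0]},
  {"translation": [0.0102,0.053,0.008],"rotation": [0,0,0]},
])

```text
t: 9.67
eef_pos: [0.5473, -0.0503, 0.0597]
ee_rot: [3.142, -0.0, 2.948]
force: [-0.3, -4.2, -5.1]
width: 0.0221
gripper_force: 49.9
```

Request:
apply_moves([
  {"translation": [0.0006,0.003,0],"rotation": [0,0,0]},
  {"translation": [0.0012,0.006,0],"rotation": [0,0,0]},
  {"translation": [0.0018,0.009,0],"rotation": [0,0,0]},
  {"translation": [0.0024,0.012,0],"rotation": [0,0,0]},
  {"translation": [0.003,0.015,0],"rotation": [0,0,0]},
  {"translation": [0.0036,0.018,0],"rotation": [0,0,0]},
  {"translation": [0.0042,0.021,0],"rotation": [0,0,0]},
  {"translation": [0.0048,0.024,0],"rotation": [0,0,0]},
  {"translation": [0.0054,0.027,0],"rotation": [0,0,0]},
  {"translation": [0.0058,0.03,0],"rotation": [0,0,0]},
])

```text
t: 10.5
eef_pos: [0.5488, -0.043, 0.0598]
ee_rot: [3.142, 0.0, 2.948]
force: [-0.5, -3.5, -6.5]
width: 0.0213
gripper_force: 49.9
```

Request:
apply_moves([
  {"translation": [0.0002,0.001,0],"rotation": [0,0,0]},
  {"translation": [0.0004,0.002,0],"rotation": [0,0,0]},
  {"translation": [0.0006,0.003,0],"rotation": [0,0,0]},
  {"translation": [0.0008,0.004,0],"rotation": [0,0,0]},
  {"translation": [0.0011,0.0055,0],"rotation": [0,0,0]},
  {"translation": [0.0014,0.007,0],"rotation": [0,0,0]},
  {"translation": [0.0017,0.0085,0],"rotation": [0,0,0]},
  {"translation": [0.002,0.01,0],"rotation": [0,0,0]},
  {"translation": [0.0023,0.0115,0],"rotation": [0,0,0]},
  {"translation": [0.0025,0.013,0],"rotation": [0,0,0]},
])

```text
t: 11.33
eef_pos: [0.5493, -0.0399, 0.0598]
ee_rot: [-3.142, 0.0, 2.948]
force: [-0.7, -4.1, -5.3]
width: 0.0217
gripper_force: 49.9
```

Request:
apply_moves([
  {"translation": [0.0002,0.001,0],"rotation": [0,0,0]},
  {"translation": [0.0004,0.002,0],"rotation": [0,0,0]},
  {"translation": [0.0006,0.003,0],"rotation": [0,0,0]},
  {"translation": [0.0008,0.004,0],"rotation": [0,0,0]},
  {"translation": [0.001,0.005,0],"rotation": [0,0,0]},
  {"translation": [0.0012,0.006,0],"rotation": [0,0,0]},
  {"translation": [0.0014,0.007,0],"rotation": [0,0,0]},
  {"translation": [0.0016,0.008,0],"rotation": [0,0,0]},
  {"translation": [0.0018,0.009,0],"rotation": [0,0,0]},
  {"translation": [0.002,0.01,0],"rotation": [0,0,0]},
])

```text
t: 12.17
eef_pos: [0.5498, -0.0373, 0.0598]
ee_rot: [-3.142, -0.0, 2.948]
force: [-1.7, -4.1, -4.0]
width: 0.0218
gripper_force: 49.9
```

```bash
python3 - <<'E'
from station import *
s=get_state();print(s['t'],s['eef_pos'],s['force'],s['moment'])
E
```

```text
12.1667 [ 0.54984015 -0.03733706  0.05975436] [-1.66045708 -4.11359931 -3.95389845] [-1.9507943   0.36980366 -0.00894685]
```

Request:
apply_moves([
  {"translation": [0.0002,0.001,0],"rotation": [0,0,0]},
  {"translation": [0.0004,0.002,0],"rotation": [0,0,0]},
  {"translation": [0.0006,0.003,0],"rotation": [0,0,0]},
  {"translation": [0.0008,0.004,0],"rotation": [0,0,0]},
  {"translation": [0.001,0.005,0],"rotation": [0,0,0]},
  {"translation": [0.0012,0.006,0],"rotation": [0,0,0]},
  {"translation": [0.0014,0.007,0],"rotation": [0,0,0]},
  {"translation": [0.0016,0.008,0],"rotation": [0,0,0]},
  {"translation": [0.0018,0.009,0],"rotation": [0,0,0]},
  {"translation": [0.002,0.01,0],"rotation": [0,0,0]},
])

```text
t: 13.0
eef_pos: [0.5503, -0.0348, 0.0598]
ee_rot: [-3.142, 0.0, 2.948]
force: [-0.6, -4.8, -4.3]
width: 0.0217
gripper_force: 49.9
```

Request:
apply_moves([
  {"translation": [0.0002,0.001,0],"rotation": [0,0,0]},
  {"translation": [0.0004,0.002,0],"rotation": [0,0,0]},
  {"translation": [0.0006,0.003,0],"rotation": [0,0,0]},
  {"translation": [0.0008,0.004,0],"rotation": [0,0,0]},
  {"translation": [0.001,0.005,0],"rotation": [0,0,0]},
  {"translation": [0.0012,0.006,0],"rotation": [0,0,0]},
  {"translation": [0.0014,0.007,0],"rotation": [0,0,0]},
  {"translation": [0.0016,0.008,0],"rotation": [0,0,0]},
  {"translation": [0.0018,0.009,0],"rotation": [0,0,0]},
  {"translation": [0.002,0.01,0],"rotation": [0,0,0]},
])

```text
t: 13.83
eef_pos: [0.5509, -0.0323, 0.0598]
ee_rot: [3.142, 0.0, 2.948]
force: [-1.2, -5.1, -4.9]
width: 0.0215
gripper_force: 49.9
```

Request:
apply_moves([
  {"translation": [0.0002,0.001,0],"rotation": [0,0,0]},
  {"translation": [0.0004,0.002,0],"rotation": [0,0,0]},
  {"translation": [0.0006,0.003,0],"rotation": [0,0,0]},
  {"translation": [0.0008,0.004,0],"rotation": [0,0,0]},
  {"translation": [0.001,0.005,0],"rotation": [0,0,0]},
  {"translation": [0.0012,0.006,0],"rotation": [0,0,0]},
  {"translation": [0.0014,0.007,0],"rotation": [0,0,0]},
  {"translation": [0.0016,0.008,0],"rotation": [0,0,0]},
  {"translation": [0.0018,0.009,0],"rotation": [0,0,0]},
  {"translation": [0.002,0.01,0],"rotation": [0,0,0]},
])

```text
t: 14.67
eef_pos: [0.5514, -0.0298, 0.0598]
ee_rot: [-3.142, -0.0, 2.948]
force: [-1.8, -5.6, -4.1]
width: 0.0218
gripper_force: 49.9
```

Request:
apply_moves([
  {"translation": [0.0002,0.001,0],"rotation": [0,0,0]},
  {"translation": [0.0004,0.002,0],"rotation": [0,0,0]},
  {"translation": [0.0006,0.003,0],"rotation": [0,0,0]},
  {"translation": [0.0008,0.004,0],"rotation": [0,0,0]},
  {"translation": [0.001,0.005,0],"rotation": [0,0,0]},
  {"translation": [0.0012,0.006,0],"rotation": [0,0,0]},
  {"translation": [0.0014,0.007,0],"rotation": [0,0,0]},
  {"translation": [0.0016,0.008,0],"rotation": [0,0,0]},
  {"translation": [0.0018,0.009,0],"rotation": [0,0,0]},
  {"translation": [0.002,0.01,0],"rotation": [0,0,0]},
])

```text
t: 15.5
eef_pos: [0.5518, -0.0274, 0.0598]
ee_rot: [-3.142, -0.0, 2.948]
force: [-1.5, -4.6, -3.2]
width: 0.0213
gripper_force: 49.9
```

Request:
apply_moves([
  {"translation": [0.0002,0.001,0],"rotation": [0,0,0]},
  {"translation": [0.0004,0.002,0],"rotation": [0,0,0]},
  {"translation": [0.0006,0.003,0],"rotation": [0,0,0]},
  {"translation": [0.0008,0.004,0],"rotation": [0,0,0]},
  {"translation": [0.001,0.005,0],"rotation": [0,0,0]},
  {"translation": [0.0012,0.006,0],"rotation": [0,0,0]},
  {"translation": [0.0014,0.007,0],"rotation": [0,0,0]},
  {"translation": [0.0016,0.008,0],"rotation": [0,0,0]},
  {"translation": [0.0018,0.009,0],"rotation": [0,0,0]},
  {"translation": [0.002,0.01,0],"rotation": [0,0,0]},
])

```text
t: 16.33
eef_pos: [0.5523, -0.025, 0.0598]
ee_rot: [-3.141, -0.0, 2.948]
force: [-1.2, -6.7, -3.5]
width: 0.0216
gripper_force: 50.0
```

Request:
apply_moves([
  {"translation": [0.0001,0.0005,0],"rotation": [0,0,0]},
  {"translation": [0.0002,0.001,0],"rotation": [0,0,0]},
  {"translation": [0.0003,0.0015,0],"rotation": [0,0,0]},
  {"translation": [0.0004,0.002,0],"rotation": [0,0,0]},
  {"translation": [0.0005,0.0025,0],"rotation": [0,0,0]},
  {"translation": [0.0006,0.003,0],"rotation": [0,0,0]},
  {"translation": [0.0007,0.0035,0],"rotation": [0,0,0]},
  {"translation": [0.0008,0.004,0],"rotation": [0,0,0]},
  {"translation": [0.0009,0.0045,0],"rotation": [0,0,0]},
  {"translation": [0.001,0.005,0],"rotation": [0,0,0]},
])

```text
t: 17.17
eef_pos: [0.5523, -0.0247, 0.0599]
ee_rot: [-3.14, -0.001, 2.948]
force: [-0.7, -10.3, -2.1]
width: 0.0219
gripper_force: 50.0
```

Stop reached: the tool stalled and the force rose to 10 N. I add a little to reach about 12 N and hold.

Request:
apply_moves([
  {"translation": [0.0001,0.0005,0],"rotation": [0,0,0]},
  {"translation": [0.0002,0.001,0],"rotation": [0,0,0]},
  {"translation": [0.0003,0.0015,0],"rotation": [0,0,0]},
  {"translation": [0.0004,0.002,0],"rotation": [0,0,0]},
  {"translation": [0.0004,0.002,0],"rotation": [0,0,0]},
  {"translation": [0.0004,0.002,0],"rotation": [0,0,0]},
  {"translation": [0.0004,0.002,0],"rotation": [0,0,0]},
  {"translation": [0.0004,0.002,0],"rotation": [0,0,0]},
  {"translation": [0.0004,0.002,0],"rotation": [0,0,0]},
  {"translation": [0.0004,0.002,0],"rotation": [0,0,0]},
])

```text
t: 18.0
eef_pos: [0.5522, -0.0247, 0.0599]
ee_rot: [-3.139, -0.001, 2.948]
force: [-1.6, -12.8, -2.6]
width: 0.0214
gripper_force: 50.0
```

Request:
apply_moves([
  {"translation": [0,0,0],"rotation": [0,0,0]},
  {"translation": [0,0,0],"rotation": [0,0,0]},
  {"translation": [0,0,0],"rotation": [0,0,0]},
  {"translation": [0,0,0],"rotation": [0,0,0]},
  {"translation": [0,0,0],"rotation": [0,0,0]},
  {"translation": [0,0,0],"rotation": [0,0,0]},
  {"translation": [0,0,0],"rotation": [0,0,0]},
  {"translation": [0,0,0],"rotation": [0,0,0]},
  {"translation": [0,0,0],"rotation": [0,0,0]},
  {"translation": [0,0,0],"rotation": [0,0,0]},
])

```text
t: 18.83
eef_pos: [0.5522, -0.0247, 0.0599]
ee_rot: [-3.139, -0.001, 2.948]
force: [-1.3, -12.5, -2.4]
width: 0.0217
gripper_force: 50.0
```

The press held at 12.5 N for over a second, and the implied stop face (~fixture x 104) is in range. I back straight off, then lift.

Request:
apply_moves([
  {"translation": [-0.0008,-0.004,0],"rotation": [0,0,0]},
  {"translation": [-0.0016,-0.008,0],"rotation": [0,0,0]},
  {"translation": [-0.004,-0.02,0],"rotation": [0,0,0]},
  {"translation": [-0.008,-0.04,0],"rotation": [0,0,0]},
  {"translation": [-0.014,-0.07,0],"rotation": [0,0,0]},
  {"translation": [-0.02,-0.1,0],"rotation": [0,0,0]},
  {"translation": [-0.026,-0.135,0],"rotation": [0,0,0]},
  {"translation": [-0.031,-0.16,0.02],"rotation": [0,0,0]},
  {"translation": [-0.031,-0.16,0.08],"rotation": [0,0,0]},
  {"translation": [-0.031,-0.16,0.14],"rotation": [0,0,0]},
])

```text
t: 19.67
eef_pos: [0.5441, -0.0642, 0.0949]
ee_rot: [-3.141, -0.002, 2.947]
force: [0.2, 0.1, -2.2]
width: 0.0218
gripper_force: 49.9
```

```bash
python3 - <<'E'
from station import *
s=get_state();print(s['t'],s['eef_pos'],s['ee_rot'],s['force'])
p=s['eef_pos'];print("shift to pad", [(0.524-p[0])/.25,(-0.2555-p[1])/.25,(.0895-p[2])/.25])
E
```

```text
19.6667 [ 0.54413972 -0.06421656  0.09489178] [-3.14098502e+00 -1.55635389e-03  2.94697107e+00] [ 0.21445979  0.10204576 -2.21506784]
shift to pad [np.float64(-0.0805588724518631), np.float64(-0.7651337711224226), np.float64(-0.021567120803601292)]
```

Request:
apply_moves([
  {"translation": [-0.006,-0.06,0],"rotation": [0,0,0]},
  {"translation": [-0.015,-0.14,0],"rotation": [0,0,0]},
  {"translation": [-0.025,-0.24,0],"rotation": [0,0,0]},
  {"translation": [-0.036,-0.34,0],"rotation": [0,0,0]},
  {"translation": [-0.046,-0.44,0],"rotation": [0,0,0]},
  {"translation": [-0.057,-0.54,0],"rotation": [0,0,0]},
  {"translation": [-0.066,-0.63,0],"rotation": [0,0,0]},
  {"translation": [-0.075,-0.71,0],"rotation": [0,0,0]},
  {"translation": [-0.08,-0.76,0],"rotation": [0,0,0]},
  {"translation": [-0.08,-0.76,0],"rotation": [0,0,0]},
])

```text
t: 20.5
eef_pos: [0.5243, -0.2556, 0.0949]
ee_rot: [-3.141, 0.0, 2.946]
force: [-0.6, -0.6, -3.5]
width: 0.0221
gripper_force: 49.9
```

```bash
python3 - <<'E'
from h import *
s=get_state();print(s['t'],s['eef_pos'],s['ee_rot'],s['force'])
im=grab_frame("wrist");t=grab_frame("side");print(get_state()['eef_pos'])
cv2.imwrite("pics/w4.png",np.vstack([im[110:300,100:462],cv2.resize(t[110:210,230:421],(362,190))]))
E
```

```text
20.5 [ 0.52433292 -0.25558411  0.09490135] [-3.14131929e+00  3.46074777e-05  2.94561377e+00] [-0.6433513  -0.64793219 -3.54142032]
[ 0.52463047 -0.25364572  0.09479648]
```

View pics/w4.png

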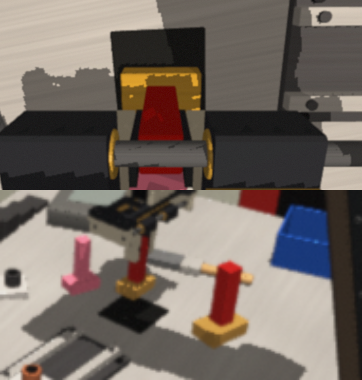

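The block hangs upright, centred over the pad. I lower it while watching the force.

Request:
apply_moves([
  {"translation": [0,0,-0.03],"rotation": [0,0,0]},
  {"translation": [0,0,-0.06],"rotation": [0,0,0]},
  {"translation": [0,0,-0.09],"rotation": [0,0,0]},
  {"translation": [0,0,-0.12],"rotation": [0,0,0]},
  {"translation": [0,0,-0.145],"rotation": [0,0,0]},
  {"translation": [0,0,-0.16],"rotation": [0,0,0]},
  {"translation": [0,0,-0.168],"rotation": [0,0,0]},
  {"translation": [0,0,-0.172],"rotation": [0,0,0]},
  {"translation": [0,0,-0.176],"rotation": [0,0,0]},
  {"translation": [0,0,-0.178],"rotation": [0,0,0]},
])

```text
t: 21.43
eef_pos: [0.5252, -0.2532, 0.0504]
ee_rot: [-3.142, 0.0, 2.948]
force: [-0.1, -0.5, -2.8]
width: 0.0216
gripper_force: 49.9
```

Request:
apply_moves([
  {"translation": [0,0,-0.001],"rotation": [0,0,0]},
  {"translation": [0,0,-0.002],"rotation": [0,0,0]},
  {"translation": [0,0,-0.003],"rotation": [0,0,0]},
  {"translation": [0,0,-0.004],"rotation": [0,0,0]},
  {"translation": [0,0,-0.004],"rotation": [0,0,0]},
  {"translation": [0,0,-0.004],"rotation": [0,0,0]},
  {"translation": [0,0,-0.004],"rotation": [0,0,0]},
  {"translation": [0,0,-0.004],"rotation": [0,0,0]},
  {"translation": [0,0,-0.004],"rotation": [0,0,0]},
  {"translation": [0,0,-0.004],"rotation": [0,0,0]},
])

```text
t: 22.27
eef_pos: [0.5251, -0.2532, 0.0496]
ee_rot: [-3.142, 0.0, 2.948]
force: [-0.5, 2.0, 2.3]
width: 0.0216
gripper_force: 50.0
```

It is down on the pad. I open, then rise.

Request:
apply_moves([
  {"translation": [0,0,0],"rotation": [0,0,0]},
  {"translation": [0,0,0],"rotation": [0,0,0]},
  {"translation": [0,0,0],"rotation": [0,0,0]},
  {"translation": [0,0,0],"rotation": [0,0,0]},
  {"translation": [0,0,0],"rotation": [0,0,0]},
  {"translation": [0,0,0],"rotation": [0,0,0]},
  {"translation": [0,0,0],"rotation": [0,0,0]},
  {"translation": [0,0,0],"rotation": [0,0,0]},
  {"translation": [0,0,0],"rotation": [0,0,0]},
  {"translation": [0,0,0],"rotation": [0,0,0]},
], jaw=-1)

```text
t: 23.1
eef_pos: [0.525, -0.2531, 0.0493]
ee_rot: [-3.142, 0.0, 2.948]
force: [0.3, -0.1, -0.4]
width: 0.0824
gripper_force: 0.0
```

Request:
apply_moves([
  {"translation": [0,0,0],"rotation": [0,0,0]},
  {"translation": [0,0,0.03],"rotation": [0,0,0]},
  {"translation": [0,0,0.08],"rotation": [0,0,0]},
  {"translation": [0,0,0.16],"rotation": [0,0,0]},
  {"translation": [0,0,0.24],"rotation": [0,0,0]},
  {"translation": [0,0,0.32],"rotation": [0,0,0]},
  {"translation": [0,0,0.4],"rotation": [0,0,0]},
  {"translation": [0,0,0.48],"rotation": [0,0,0]},
  {"translation": [0,0,0.56],"rotation": [0,0,0]},
  {"translation": [0,0,0.6],"rotation": [0,0,0]},
])

```text
t: 23.93
eef_pos: [0.5259, -0.2535, 0.2027]
ee_rot: [-3.141, 0.004, 2.949]
force: [-0.2, -0.6, 0.2]
width: 0.0875
gripper_force: 0.0
```

```bash
python3 - <<'E'
from h import *
s=get_state();print(s['t'],s['eef_pos'],s['width'],s['force'])
im=grab_frame("wrist")
c=camera_model("wrist");hsv=cv2.cvtColor(im,cv2.COLOR_BGR2HSV);H,S,V=[hsv[...,i].astype(int) for i in range(3)]
sub=((H>12)&(H<32)&(S>120)&(V>60))[140:205,215:300]
b=max(blobs(sub),key=lambda b:b.sum());r=cv2.boxPoints(rect(b))+[215,140]
P=onz(c,r,.026);print(r.round(),P.mean(0),np.linalg.norm(np.diff(P,axis=0),axis=1))
t=grab_frame("side");cv2.imwrite("pics/w5.png",np.vstack([im[80:270,150:512],cv2.resize(t[110:250,190:381],(362,265))]))
E
```

```text
23.9333 [ 0.52590085 -0.25352064  0.2026555 ] 0.08747838136549739 [-0.24122849 -0.57163466  0.19416863]
[[237. 148.]
 [284. 148.]
 [284. 180.]
 [237. 180.]] [ 0.52615665 -0.25311575  0.026     ] [0.05895982 0.0415476  0.06090012]
```

View pics/w5.png

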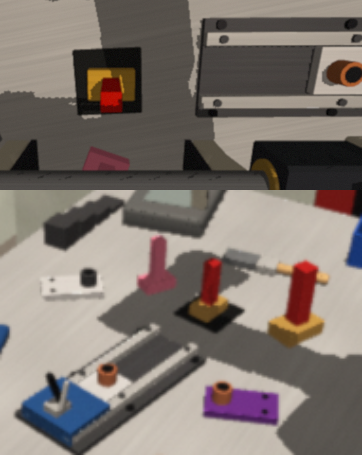

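The block stands upright at (0.526,−0.253), within 3 mm of the pad's centre. The bracket sits flat under the hood and the gripper is clear, so I hand the job in.

```bash
python3 -c "
from station import *
print(job_done())"
```

```text
the job is handed in; nothing more can be done
None
```

The job is handed in, with no verdict shown: the bracket was pressed against the hidden stop at about 12.5 N for over a second, the block is back upright on its pad within about 3 mm of centre, and the gripper is clear.

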